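Clamp a block in the drilling fixture

ROBOT

A 7-joint arm with a two-finger parallel gripper is mounted at the origin on a cart in front of the work surface, level with it; the furniture and walls round the work are solid. World frame = base frame: x ahead of the robot, y to its left, z up, the work surface at z = 0. Lengths are in mm, angles in rad, forces in N, time in s.
With the tool pointing down it reaches from about 400 to 875 mm from the base axis. Payload 4.4 kg.
Tool frame: the origin (TCP) lies at the very end of the fingers, on their centre line; the grasp point (between the pads) lies 19 mm behind it; z points along the fingers, y is the direction in which the jaws open and shut (so a half turn about z gives the same grasp; the last joint's range is limited). The gripper opens to 85 mm and grips with 20 to 120 N. Pads are 22 mm wide; open, the fingers measure 114 mm over their backs; the gripper's body (76 mm by 85 mm) begins 54 mm behind the grasp point. The pads swing forward as they close: fully open they stand 13 mm farther back than shut.
Start: joints at [-1.322, 0.628, 0.038, 1.517, -0.027, 0.996, -0.02], TCP at [201.233, 618.08, 231.313] pointing down, gripper open.
Joint ranges: [-3.06, 3.06], [-0.37, 2.12], [-1.25, 1.32], [0.18, 2.47], [-1.1, 4.24], [0.23, 1.98], [-2.94, 2.94]. Speed limits (rad/s): [2.57, 2.57, 3.14, 3.14, 3.14, 3.14, 3.14].

INTERFACE

Orientations are given as [roll, pitch, yaw] about the fixed x, y, z axes, in that order (R = Rz(yaw) Ry(pitch) Rx(roll)).
In Python, from cell import read_state, get_image, calibration, finish_job gives the robot as it stands. The module is installed in compiled form; this text tells all that it offers.
- The arm moves only by the tool apply_moves, never from a script. Its argument "increments" is a list of rows, each an object of numbers: "tx", "ty", "tz": the shift along the world's x, y, z in m; "rx", "ry", "rz": the turn, a rotation vector about the world's x, y, z in units of 5 degrees (1.0 is 5 degrees); "claw": the finger opening in m, from 0 to 0.0854. In form: [{"tx": .., "ty": .., "tz": .., "rx": .., "ry": .., "rz": .., "claw": ..}, ...]. A call has 1 to 12 rows; each row is the pose to reach, as a shift and turn from the pose commanded when the call began; what a row does not reach only later rows make up. A row lasts 1/10 s, in which the tool goes at most 50 mm and 8.59 degrees, less where a joint would pass 70% of its speed; a pose out of reach is approached as far as the arm can. A call with a gripper value outside its range is refused whole. The fingers move at their own pace and stop on an object; the grip force is fixed at half the most. Time passes only in rows, so rows that repeat a pose let the fingers close. It gives the time, the measured TCP pose, the force and the opening at its end, in the units of the state.
- read_state(): the state, without advancing time (a new reading comes with each control period).
- get_image(name): name is "side" or "top" or "wrist"; returns the picture (420x560x3 uint8, red, green, blue); there is no depth.
- calibration(name): a dict with "camera_matrix" (3x3 intrinsics, pixels), "origin" and "attitude" of the camera in the world. Camera axes: x right, y up, looking along -z (the intrinsics and any distortion apply to the point x, -y, -z); pixel columns grow to the right and rows downward; lengths in mm; the calibration is good to about 2 mm. The wrist camera is an equidistant fisheye: a pixel r from the principal point sees the ray r / f radians off the axis. A picture is of the moment at which its call begins: read the wrist's pose just before it. calibration takes no time and is no camera call; for the wrist camera it gives the pose at the moment of the call.
- finish_job(): hands the job in, once; it reports no verdict.
The state is a dict: "clock": time; "qpos": joint angles; "qd": joint speeds; "tau": joint torques, N m; "eef_pos": TCP position; "tool_rot": TCP orientation; "force": force on the tool from outside, world axes, zero at the start; "torque": the same for the moment, N m; "width": finger opening in mm.
Only numpy, scipy, OpenCV 4.12 (cv2) and the standard library are available. Lean on these libraries where they do the work, as an engineer would, in place of code of your own. Each camera call takes 0.05 s, during which the arm holds its last target. There are 200 camera calls.

TASK

Without picking anything up, push the drilled white block along the blue fixture plate until its end is right up against the steel end stop, and only then push the red clamp lever over past its dead point so that it snaps into lock and holds the block squarely against the side fence. Leave the block home and the lever locked, and do not disturb the grease pot, red bung, brass elbow or bolt standing around the fixture.

Things in the scene. Friction and masses are not known exactly. Their poses are not given: they have to be found in the camera images.
- fixture: Fixed blue plate, 170 (x) x 210 (y) x 12 mm; origin at the centre of its underside, on the worktop, z up. On it, in its frame in mm: steel end stop, face at x = 60 facing -x, y 39 to 95, top z = 32; steel side fence, face at y = 80 facing -y, x 16 to 56, top z = 32; dark plunger guide, x 19 to 53, y -12 to 18, top z = 36; lever pivot at x = 36, y = -80, top z = 51. The -x part is bare.
- block: The white plastic block with a drilled hole, loose on the plate, 30 (its x) x 48 (its y) x 24 (its z) mm, about 50 g. Origin at the centre of its underside. Its long y axis lies roughly along the fixture's x axis. It starts 20 to 42 mm short of the end stop and 1 to 4 mm off the side fence, slightly skewed.
- home (a point): The point of the plate's top where the block's origin lies when the block touches both end stop and side fence: fixture frame x = 36, y = 65, z = 12 mm. Axes as the fixture's.
- clamp_pivot (a point): A fixed point on the lever's vertical pivot axis, 45 mm above the worktop, the height of the grip's axis. Axes as the fixture's. The lever drives a plunger with a sprung rubber tip along the fixture's +y (at x = 36, z = 24 mm) against the block's side; when the lever is open the tip is 13 mm clear of a block at home.
- lever_grip (a point): A point on the axis of the red lever grip, 90 mm out from the pivot, 45 mm above the worktop. The grip is a level round bar 20 mm thick, from 42 to 118 mm from the pivot, underside 35 mm and top 55 mm above the worktop. Moves with the lever.
- clamp_lever (a joint): Angle of the red lever about its vertical pivot, rad: 0 = open (grip nearly along the fixture's -y), growing as it swings clockwise seen from above towards the fixture's -x; dead point 1.2, locked stop 1.5 (grip along -x). A spring drives it back to 0 before the dead point (up to 0.75 N m, some 8 N at lever_grip) and snaps it on to 1.5 after it.
- grease_pot: Small white pot with a green lid, 48 mm across and 49 mm tall, loose; origin at the centre of its underside. Leave alone.
- bung: Red rubber bung, 32 mm across and 28 mm tall, loose; origin at the centre of its underside. Leave alone.
- elbow: Brass elbow fitting, 28 x 28 x 20 mm, loose; origin at the centre of its underside. Leave alone.
- bolt: Hex bolt with a nut, standing on its head, 15 mm across and 32 mm tall, loose; origin at the centre of its underside. Leave alone.
Mind the look-alikes: they are no part of the job. What is shaped like the block but turquoise is not meant.

How it is judged:
By the outcome, as a careful person would: the job done as asked, in the order asked, and still so for the second after the job is handed in, with the robot touching nothing.
It also fails if it takes over 48 s, if anything falls off the work surface, if the arm or the gripper's body presses on something with over 40 N, if the wrist force passes 120 N, or if a joint passes its speed limit or range.

## Working session

There is one attempt and no reset: what is moved stays moved. The work goes in short steps, Python scripts to look and compute and a tool call to move; the robot and the scene stay as the last step left them, time stands still between calls to the robot, and variables do not carry over. Pictures are saved under pics/ and viewed, about 8 in all and at most 12, crops included, and the job is handed in when it is done.

Besides the shell and the picture viewer there is one more tool, called after "Emit:" by a JSON object that holds its "op" and its "data". apply_moves: Moves the arm, as the interface text tells. Its arguments: {"type":"object","properties":{"increments":{"type":"array"}},"required":["increments"]}

```bash
mkdir -p pics; cat > h.py <<'E'
import numpy as np,cv2
from cell import *
def save(n,f):
    im=get_image(n); cv2.imwrite('pics/'+f,im[:,:,::-1]); return im
E
python3 - <<'E'
from h import *
for n in('top','side'):
    save(n,n+'0.png'); c=calibration(n); print(n,c)
a=cv2.imread('pics/top0.png');b=cv2.imread('pics/side0.png')
s=read_state();print(s['clock'],s['eef_pos'],s['tool_rot'],s['width'],s['force'])
E
```

```text
top {'camera_matrix': array([[488.90903426,   0.        , 284.81435636],
       [  0.        , 488.90903426, 208.80580163],
       [  0.        ,   0.        ,   1.        ]]), 'origin': array([380.83322747,  23.01995477, 931.36510223]), 'attitude': array([ 0.18397911,  0.00614099, -1.5446315 ])}
side {'camera_matrix': array([[517.66250708,   0.        , 280.68620981],
       [  0.        , 517.66250708, 210.97385902],
       [  0.        ,   0.        ,   1.        ]]), 'origin': array([449.14154449, 713.04632201, 644.09547408]), 'attitude': array([ 0.87956692,  0.00347141, -3.00085433])}
0.1 [201.04615044 617.55234289 230.47398381] [-3.13990418e+00  3.72129287e-05  2.82681827e+00] 85.14329184552908 [ 0.40490315 -0.36057471 -0.30763257]
```

View pics/top0.png

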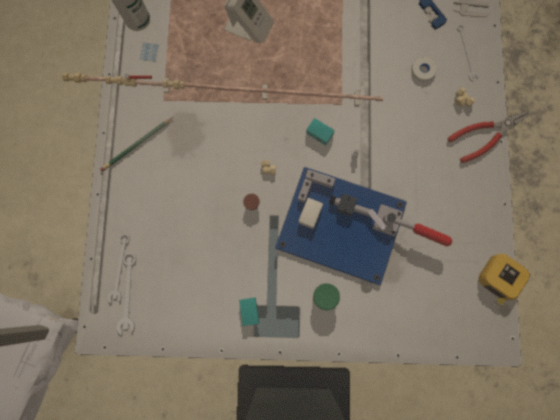

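View pics/side0.png

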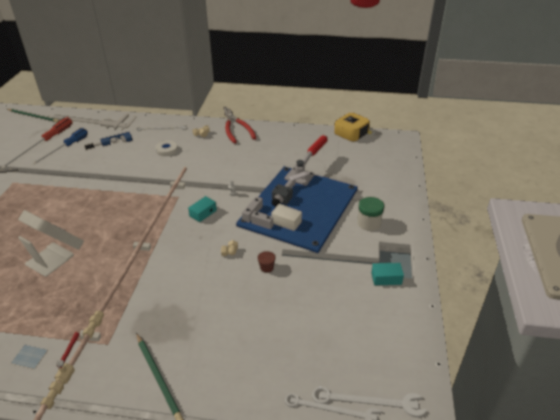

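Top view: the fixture is at about (340,225), the white block at (311,213), the end stop at (320,178) and the red grip at (432,234). The pot (326,297), bung (251,202), elbow (268,169) and bolt (355,155) stand around it. I'll zoom in for the corners.

```bash
python3 - <<'E'
import cv2
a=cv2.imread('pics/top0.png')[145:295,260:460]
a=cv2.convertScaleAbs(a,alpha=1.5)
cv2.imwrite('pics/c0.png',cv2.resize(a,None,fx=4,fy=4,interpolation=cv2.INTER_CUBIC))
E
```

```text
(no output)
```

View pics/c0.png

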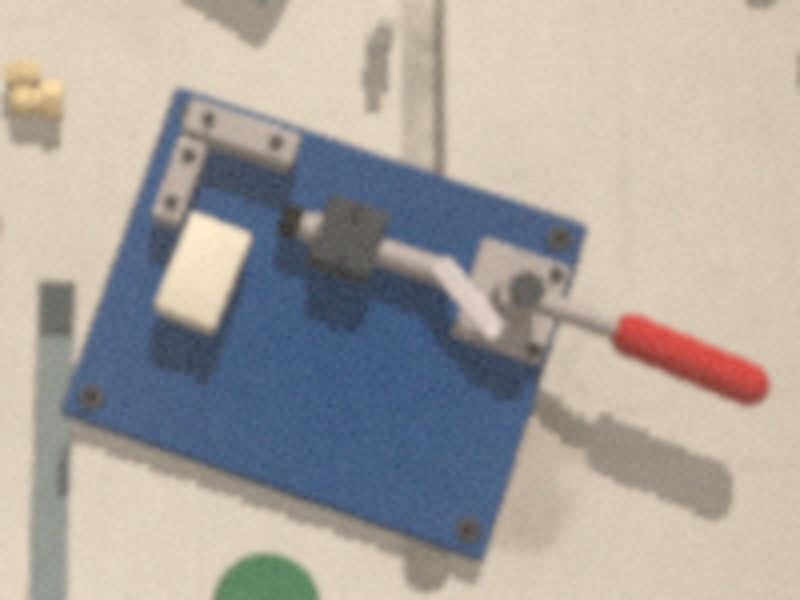

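Crop corners of the plate are (180,90), (585,228), (480,558) and (65,410). The block top is (195,212), (252,235), (212,333), (157,308), and the grip end is about (755,385).

```bash
cat >> h.py <<'E'
from scipy.spatial.transform import Rotation as R
from scipy.optimize import least_squares
def ray(n,px,z,c=None):
    c=c or calibration(n);K=c['camera_matrix'];px=np.atleast_2d(px).astype(float)
    d=np.c_[(px[:,0]-K[0,2])/K[0,0],-(px[:,1]-K[1,2])/K[1,1],-np.ones(len(px))]
    d=d@R.from_euler('xyz',c['attitude']).as_matrix().T
    o=np.array(c['origin']);return o+d*((z-o[2])/d[:,2])[:,None]
def fit(loc,w):
    loc=np.array(loc,float);w=w[:,:2]
    f=lambda p:((loc@np.array([[np.cos(p[2]),np.sin(p[2])],[-np.sin(p[2]),np.cos(p[2])]])+p[:2]-w)).ravel()
    return min((least_squares(f,[*w.mean(0),a],x_scale=[10,10,.1]) for a in(0,1.5,-1.5,3)),key=lambda r:r.cost)
E
python3 - <<'E'
from h import *
cr=lambda l:np.array(l)/4+[260-.375,145-.375]
r=fit([[85,105],[85,-105],[-85,-105],[-85,105]],ray('top',cr([[180,90],[585,228],[480,558],[65,410]]),12))
print('fix',r.x,np.degrees(r.x[2]),r.fun.round(1))
x,y,t=r.x;M=np.array([[np.cos(t),-np.sin(t)],[np.sin(t),np.cos(t)]])
b=ray('top',cr([[195,212],[252,235],[212,333],[157,308]]),36)
rb=fit([[24,15],[24,-15],[-24,-15],[-24,15]],b);print('blk',rb.x,np.degrees(rb.x[2]-t),rb.fun.round(1),(rb.x[:2]-[x,y])@M)
for n,u,z in(('stop',[[187,125],[293,165]],32),('fence',[[182,224],[206,143]],32),('grip0',[[622,333],[755,385]],45),('pivot',[[526,288]],51)):
    print(n,((ray('top',cr(u),z)[:,:2]-[x,y])@M).round(1))
for n,u,z in(('pot',[326,297],49),('bung',[251,202],28),('elbow',[268,169],15),('bolt',[355,155],30)):
    w=ray('top',u,z)[0];print(n,w.round(),((w[:2]-[x,y])@M).round())
for n,p in(('home',[36,65]),('piv',[36,-80])):print(n,M@p+[x,y])
E
```

```text
fix [ 5.24552948e+02 -7.50003375e+01 -3.16022475e-01] -18.106754034670548 [ 3.   1.6  1.2 -3.  -2.7 -1.8 -1.4  3.1]
blk [541.33929753 -15.31784798   5.91675038] 357.1115793475677 [-0.5  0.7 -0.9 -0.5  0.9 -1.3  0.6  1.1] [-2.59355563 61.94396297]
stop [[62.2 92.7]
 [60.5 39.2]]
fence [[16.2 79.2]
 [56.9 81.3]]
grip0 [[  32.8 -127.4]
 [  30.1 -191.2]]
pivot [[ 36.6 -79. ]]
pot [387. -45.  49.] [-140.  -14.]
bung [560.  97.  28.] [-20. 175.]
elbow [629.  68.  15.] [ 55. 168.]
bolt [656. -99.  30.] [133.  19.]
home [578.97144674 -24.40758092]
piv [ 533.90711795 -162.22705077]
```

Emit:
{"op": "apply_moves", "data": {"increments": [{"tx": 0.02,"ty": -0.045,"tz": 0,"claw": 0},{"tx": 0.04,"ty": -0.09,"claw": 0},{"tx": 0.06,"ty": -0.135,"claw": 0},{"tx": 0.08,"ty": -0.18,"claw": 0},{"tx": 0.1,"ty": -0.225,"claw": 0},{"tx": 0.12,"ty": -0.27,"claw": 0},{"tx": 0.14,"ty": -0.315,"claw": 0},{"tx": 0.16,"ty": -0.36,"claw": 0},{"tx": 0.18,"ty": -0.405,"claw": 0},{"tx": 0.2,"ty": -0.45,"claw": 0},{"tx": 0.22,"ty": -0.495,"claw": 0},{"tx": 0.24,"ty": -0.53,"claw": 0}]}}

```text
$.increments[0]: bad value
```

Emit:
{"op": "apply_moves", "data": {"increments": [{"tx": 0.02,"ty": -0.045,"tz": 0.0,"rx": 0.0,"ry": 0.0,"rz": 0.0,"claw": 0.0},{"tx": 0.04,"ty": -0.09,"tz": 0.0,"rx": 0.0,"ry": 0.0,"rz": 0.0,"claw": 0.0},{"tx": 0.06,"ty": -0.135,"tz": 0.0,"rx": 0.0,"ry": 0.0,"rz": 0.0,"claw": 0.0},{"tx": 0.08,"ty": -0.18,"tz": 0.0,"rx": 0.0,"ry": 0.0,"rz": 0.0,"claw": 0.0},{"tx": 0.1,"ty": -0.225,"tz": 0.0,"rx": 0.0,"ry": 0.0,"rz": 0.0,"claw": 0.0},{"tx": 0.12,"ty": -0.27,"tz": 0.0,"rx": 0.0,"ry": 0.0,"rz": 0.0,"claw": 0.0},{"tx": 0.14,"ty": -0.315,"tz": 0.0,"rx": 0.0,"ry": 0.0,"rz": 0.0,"claw": 0.0},{"tx": 0.16,"ty": -0.36,"tz": 0.0,"rx": 0.0,"ry": 0.0,"rz": 0.0,"claw": 0.0},{"tx": 0.18,"ty": -0.405,"tz": 0.0,"rx": 0.0,"ry": 0.0,"rz": 0.0,"claw": 0.0},{"tx": 0.2,"ty": -0.45,"tz": 0.0,"rx": 0.0,"ry": 0.0,"rz": 0.0,"claw": 0.0},{"tx": 0.22,"ty": -0.495,"tz": 0.0,"rx": 0.0,"ry": 0.0,"rz": 0.0,"claw": 0.0},{"tx": 0.24,"ty": -0.53,"tz": 0.0,"rx": 0.0,"ry": 0.0,"rz": 0.0,"claw": 0.0}]}}

```text
clock: 1.3
eef_pos: [441.3, 85.0, 231.3]
tool_rot: [-3.141, -0.0, 2.825]
force: [0.4, 0.1, -0.4]
width: -0.2
```

Emit:
{"op": "apply_moves", "data": {"increments": [{"tx": 0.023,"ty": -0.04,"tz": -0.03,"rx": 0.0,"ry": 0.0,"rz": 0.0,"claw": 0.0},{"tx": 0.047,"ty": -0.08,"tz": -0.06,"rx": 0.0,"ry": 0.0,"rz": 0.0,"claw": 0.0},{"tx": 0.047,"ty": -0.08,"tz": -0.09,"rx": 0.0,"ry": 0.0,"rz": 0.0,"claw": 0.0},{"tx": 0.047,"ty": -0.08,"tz": -0.09,"rx": 0.0,"ry": 0.0,"rz": 0.0,"claw": 0.0}]}}

```text
clock: 1.7
eef_pos: [485.7, 5.7, 137.6]
tool_rot: [-3.138, -0.007, 2.823]
force: [-1.2, 0.3, -0.4]
width: -0.0
```

```bash
python3 - <<'E'
from h import *
c=calibration('wrist');s=read_state();im=save('wrist','w0.png');print(c,s['eef_pos'],s['tool_rot'])
np.save('w0.npy',np.r_[c['origin'],c['attitude'],c['camera_matrix'].ravel()])
E
```

```text
{'camera_matrix': array([[325.1922621 ,   0.        , 276.64274919],
       [  0.        , 325.1922621 , 211.32778336],
       [  0.        ,   0.        ,   1.        ]]), 'origin': array([406.26996056,  33.72897651, 281.97097122]), 'attitude': array([-0.32415576,  0.00389957,  1.25209053])} [485.66163285   5.74263104 137.64369976] [-3.13770506 -0.00747666  2.82264931]
```

View pics/w0.png

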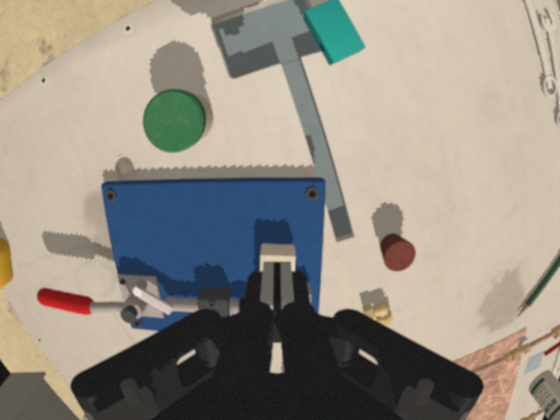

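The block's -x top edge is seen at (262,247)-(296,246) and the plate's -x corners at (103,183) and (325,178). The pot is at (175,121) and well clear.

```bash
cat >> h.py <<'E'
def wray(c,px,z):
    K=c['camera_matrix'];p=(np.atleast_2d(px)-[K[0,2],K[1,2]])/K[0,0];r=np.linalg.norm(p,axis=1,keepdims=True)
    d=np.c_[np.sin(r)*p/r*[1,-1],-np.cos(r)]@R.from_euler('xyz',c['attitude']).as_matrix().T
    o=np.array(c['origin']);return o+d*((z-o[2])/d[:,2])[:,None]
F=np.array([524.55,-75.0]);t=-.316;M=np.array([[np.cos(t),-np.sin(t)],[np.sin(t),np.cos(t)]])
E
python3 - <<'E'
from h import *
a=np.load('w0.npy');c=dict(origin=a[:3],attitude=a[3:6],camera_matrix=a[6:].reshape(3,3))
for n,u,z in(('plate',[[103,183],[325,178]],12),('blkend',[[262,247],[296,246]],36),('pot',[[175,121]],49),('bung',[[397,252]],20),('griptip',[[40,296]],45),('pivot',[[130,314]],51)):
    w=wray(c,u,z)[:,:2];print(n,w.round(1).tolist(),((w-F)@M).round(1).tolist())
print('tcp',(np.array([485.66,5.74])-F)@M)
E
```

```text
plate [[414.1, -142.6], [476.4, 53.0]] [[-83.9, -98.6], [-85.5, 106.7]]
blkend [[510.4, -14.5], [518.4, 12.7]] [[-32.2, 53.1], [-33.1, 81.4]]
pot [[390.9, -40.5]] [[-137.8, -8.7]]
bung [[562.8, 99.6]] [[-17.9, 177.9]]
griptip [[493.6, -269.0]] [[30.9, -194.0]]
pivot [[533.9, -156.0]] [[34.1, -74.1]]
tcp [-62.05574059  64.65651367]
```

Emit:
{"op": "apply_moves", "data": {"increments": [{"tx": 0.0,"ty": 0.0,"tz": -0.04,"rx": 0.0,"ry": 0.0,"rz": 0.0,"claw": 0.0},{"tx": 0.0,"ty": 0.0,"tz": -0.08,"rx": 0.0,"ry": 0.0,"rz": 0.0,"claw": 0.0},{"tx": 0.0,"ty": 0.0,"tz": -0.11,"rx": 0.0,"ry": 0.0,"rz": 0.0,"claw": 0.0},{"tx": 0.0,"ty": 0.0,"tz": -0.123,"rx": 0.0,"ry": 0.0,"rz": 0.0,"claw": 0.0},{"tx": 0.0,"ty": 0.0,"tz": -0.123,"rx": 0.0,"ry": 0.0,"rz": 0.0,"claw": 0.0},{"tx": 0.0,"ty": 0.0,"tz": -0.123,"rx": 0.0,"ry": 0.0,"rz": 0.0,"claw": 0.0}]}}

```text
clock: 2.35
eef_pos: [489.2, 8.8, 19.8]
tool_rot: [3.141, 0.002, 2.828]
force: [0.5, 0.2, 1.1]
width: 0.4
```

Emit:
{"op": "apply_moves", "data": {"increments": [{"tx": 0.0083,"ty": -0.007,"tz": 0.0,"rx": 0.0,"ry": 0.0,"rz": 0.0,"claw": 0.0},{"tx": 0.0135,"ty": -0.0086,"tz": 0.0,"rx": 0.0,"ry": 0.0,"rz": 0.0,"claw": 0.0},{"tx": 0.018,"ty": -0.01,"tz": 0.0,"rx": 0.0,"ry": 0.0,"rz": 0.0,"claw": 0.0},{"tx": 0.022,"ty": -0.0115,"tz": 0.0,"rx": 0.0,"ry": 0.0,"rz": 0.0,"claw": 0.0},{"tx": 0.026,"ty": -0.0128,"tz": 0.0,"rx": 0.0,"ry": 0.0,"rz": 0.0,"claw": 0.0},{"tx": 0.03,"ty": -0.014,"tz": 0.0,"rx": 0.0,"ry": 0.0,"rz": 0.0,"claw": 0.0},{"tx": 0.034,"ty": -0.0153,"tz": 0.0,"rx": 0.0,"ry": 0.0,"rz": 0.0,"claw": 0.0},{"tx": 0.038,"ty": -0.0166,"tz": 0.0,"rx": 0.0,"ry": 0.0,"rz": 0.0,"claw": 0.0},{"tx": 0.0416,"ty": -0.0178,"tz": 0.0,"rx": 0.0,"ry": 0.0,"rz": 0.0,"claw": 0.0},{"tx": 0.0416,"ty": -0.0178,"tz": 0.0,"rx": 0.0,"ry": 0.0,"rz": 0.0,"claw": 0.0}]}}

```text
clock: 3.35
eef_pos: [530.7, -10.0, 18.3]
tool_rot: [3.141, 0.001, 2.826]
force: [0.4, 0.5, -0.3]
width: 0.3
```

```bash
python3 - <<'E'
from h import *
a=save('top','top1.png')[145:295,260:460,::-1];s=read_state();print(s['eef_pos'],s['force'],(s['eef_pos'][:2]-F)@M)
cv2.imwrite('pics/c1.png',cv2.resize(cv2.convertScaleAbs(a,alpha=1.5),None,fx=4,fy=4,interpolation=cv2.INTER_CUBIC))
E
```

```text
[530.24163091  -9.86548995  18.28729225] [-1.22987969  1.0961753   0.82995124] [-14.83184763  63.67821729]
```

View pics/c1.png

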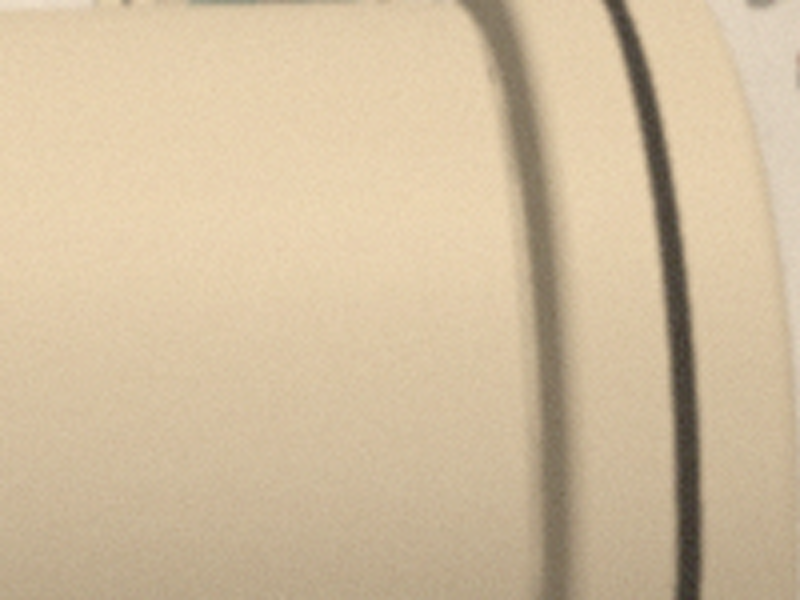

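The arm hides the fixture in the top view, so I'll finish the push by force feedback.

Emit:
{"op": "apply_moves", "data": {"increments": [{"tx": 0.0038,"ty": -0.0012,"tz": 0.0,"rx": 0.0,"ry": 0.0,"rz": 0.0,"claw": 0.0},{"tx": 0.0076,"ty": -0.0025,"tz": 0.0,"rx": 0.0,"ry": 0.0,"rz": 0.0,"claw": 0.0},{"tx": 0.0105,"ty": -0.0034,"tz": 0.0,"rx": 0.0,"ry": 0.0,"rz": 0.0,"claw": 0.0},{"tx": 0.0124,"ty": -0.004,"tz": 0.0,"rx": 0.0,"ry": 0.0,"rz": 0.0,"claw": 0.0},{"tx": 0.0124,"ty": -0.004,"tz": 0.0,"rx": 0.0,"ry": 0.0,"rz": 0.0,"claw": 0.0}]}}

```text
clock: 3.9
eef_pos: [542.7, -13.9, 18.4]
tool_rot: [3.141, 0.001, 2.827]
force: [0.2, 0.1, -0.1]
width: 0.1
```

Emit:
{"op": "apply_moves", "data": {"increments": [{"tx": 0.0019,"ty": -0.0006,"tz": 0.0,"rx": 0.0,"ry": 0.0,"rz": 0.0,"claw": 0.0},{"tx": 0.0019,"ty": -0.0006,"tz": 0.0,"rx": 0.0,"ry": 0.0,"rz": 0.0,"claw": 0.0}]}}

```text
clock: 4.1
eef_pos: [544.4, -14.4, 18.3]
tool_rot: [3.142, 0.0, 2.827]
force: [-0.5, -0.2, -0.1]
width: 0.2
```

Emit:
{"op": "apply_moves", "data": {"increments": [{"tx": 0.0019,"ty": -0.0006,"tz": 0.0,"rx": 0.0,"ry": 0.0,"rz": 0.0,"claw": 0.0},{"tx": 0.0019,"ty": -0.0006,"tz": 0.0,"rx": 0.0,"ry": 0.0,"rz": 0.0,"claw": 0.0}]}}

```text
clock: 4.3
eef_pos: [546.3, -15.0, 18.3]
tool_rot: [3.142, 0.0, 2.827]
force: [-0.6, 0.1, -0.1]
width: 0.3
```

```bash
python3 - <<'E'
from h import *
c=calibration('wrist');s=read_state();im=save('wrist','w1.png');print(s['force'],(s['eef_pos'][:2]-F)@M)
save('side','s1.png')
a=cv2.imread('pics/w1.png')[200:420,120:420];b=cv2.imread('pics/s1.png')[160:260,220:360]
cv2.imwrite('pics/c2.png',cv2.convertScaleAbs(np.vstack([cv2.resize(b,(750,536),interpolation=2)]),alpha=1.4))
E
```

```text
[-0.61295853  0.07951753 -0.11549688] [ 2.06225401 63.80330225]
```

View pics/c2.png

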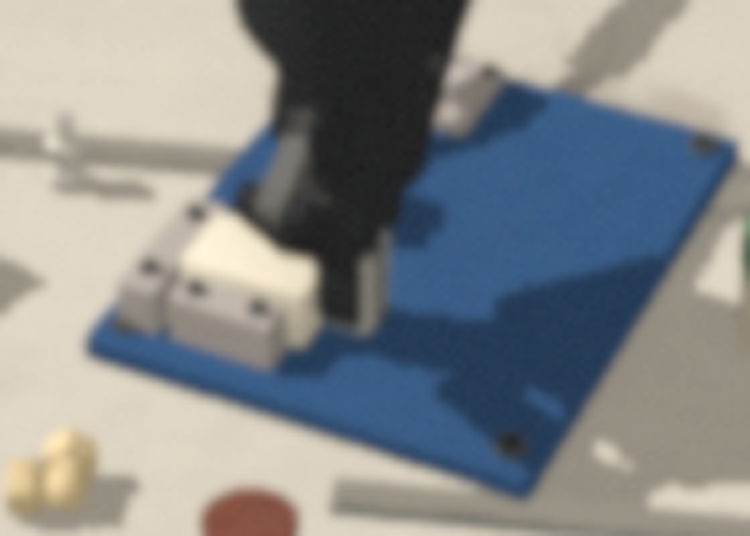

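The side crop shows the block at (250,255) behind the fence and almost at the stop, with the fingers on its end at (340,280). I'll keep stepping until the force rises.

Emit:
{"op": "apply_moves", "data": {"increments": [{"tx": 0.0019,"ty": -0.0006,"tz": 0.0,"rx": 0.0,"ry": 0.0,"rz": 0.0,"claw": 0.0},{"tx": 0.0019,"ty": -0.0006,"tz": 0.0,"rx": 0.0,"ry": 0.0,"rz": 0.0,"claw": 0.0}]}}

```text
clock: 4.6
eef_pos: [547.0, -15.3, 18.2]
tool_rot: [-3.141, -0.002, 2.827]
force: [-2.2, 1.4, 1.6]
width: 0.1
```

Emit:
{"op": "apply_moves", "data": {"increments": [{"tx": 0.001,"ty": -0.0003,"tz": 0.0,"rx": 0.0,"ry": 0.0,"rz": 0.0,"claw": 0.0},{"tx": 0.001,"ty": -0.0003,"tz": 0.0,"rx": 0.0,"ry": 0.0,"rz": 0.0,"claw": 0.0}]}}

```text
clock: 4.8
eef_pos: [547.0, -15.3, 18.2]
tool_rot: [-3.141, -0.004, 2.827]
force: [-5.4, 1.6, 3.7]
width: -0.1
```

Emit:
{"op": "apply_moves", "data": {"increments": [{"tx": 0.0015,"ty": -0.0005,"tz": 0.0,"rx": 0.0,"ry": 0.0,"rz": 0.0,"claw": 0.0},{"tx": 0.0015,"ty": -0.0005,"tz": 0.0,"rx": 0.0,"ry": 0.0,"rz": 0.0,"claw": 0.0},{"tx": 0.0015,"ty": -0.0005,"tz": 0.0,"rx": 0.0,"ry": 0.0,"rz": 0.0,"claw": 0.0}]}}

```text
clock: 5.1
eef_pos: [547.0, -15.3, 18.0]
tool_rot: [-3.141, -0.007, 2.827]
force: [-7.2, 2.0, 6.0]
width: -0.2
```

Emit:
{"op": "apply_moves", "data": {"increments": [{"tx": -0.01,"ty": 0.0033,"tz": 0.0,"rx": 0.0,"ry": 0.0,"rz": 0.0,"claw": 0.0},{"tx": -0.03,"ty": 0.01,"tz": 0.0,"rx": 0.0,"ry": 0.0,"rz": 0.0,"claw": 0.0},{"tx": -0.06,"ty": 0.02,"tz": 0.03,"rx": 0.0,"ry": 0.0,"rz": 0.0,"claw": 0.0},{"tx": -0.1,"ty": 0.033,"tz": 0.06,"rx": 0.0,"ry": 0.0,"rz": 0.0,"claw": 0.0},{"tx": -0.13,"ty": 0.033,"tz": 0.09,"rx": 0.0,"ry": 0.0,"rz": 0.0,"claw": 0.0},{"tx": -0.13,"ty": 0.033,"tz": 0.12,"rx": 0.0,"ry": 0.0,"rz": 0.0,"claw": 0.0}]}}

```text
clock: 5.7
eef_pos: [414.8, 16.8, 138.9]
tool_rot: [-3.14, -0.006, 2.828]
force: [0.6, -0.3, -0.2]
width: -0.1
```

```bash
python3 - <<'E'
from h import *
s=read_state();print(s['clock'],s['eef_pos'],(s['eef_pos'][:2]-F)@M,s['qpos'])
a=save('side','s2.png')[150:270,230:390,::-1]
cv2.imwrite('pics/c3.png',cv2.resize(cv2.convertScaleAbs(a,alpha=1.4),(800,600),interpolation=2))
E
```

```text
5.7 [414.78110916  16.79346323 138.87430994] [-132.86019306   53.13584843] [-0.17643724  0.47304522  0.09503058  2.23299562 -0.10138267  0.44522059
  1.25695621]
```

View pics/c3.png

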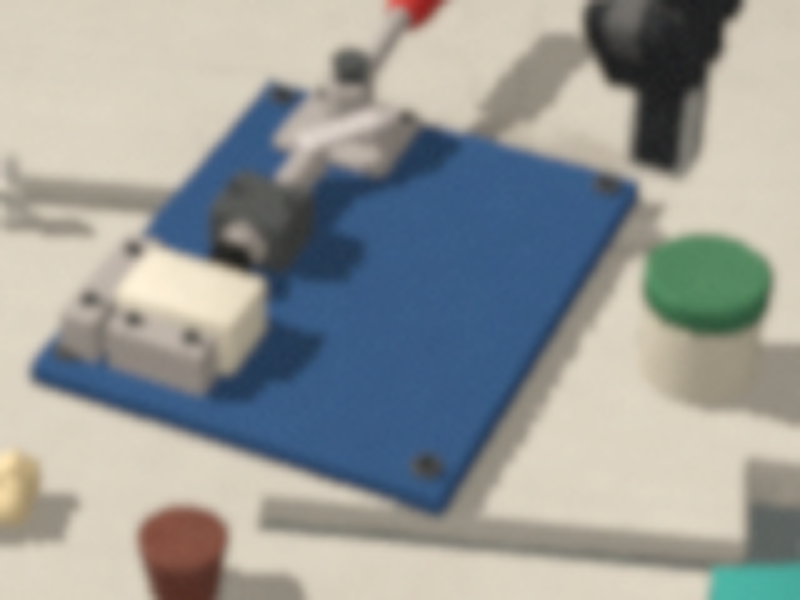

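The block at (190,300) sits against the stop and near the fence, with the hole side and tip clear. Next I'll move above the open side of the lever grip.

Emit:
{"op": "apply_moves", "data": {"increments": [{"tx": 0.018,"ty": -0.04,"tz": 0.0,"rx": 0.0,"ry": 0.0,"rz": 0.0,"claw": 0.0},{"tx": 0.037,"ty": -0.08,"tz": 0.0,"rx": 0.0,"ry": 0.0,"rz": 0.0,"claw": 0.0},{"tx": 0.056,"ty": -0.12,"tz": 0.0,"rx": 0.0,"ry": 0.0,"rz": 0.0,"claw": 0.0},{"tx": 0.075,"ty": -0.16,"tz": 0.0,"rx": 0.0,"ry": 0.0,"rz": 0.0,"claw": 0.0},{"tx": 0.094,"ty": -0.2,"tz": 0.0,"rx": 0.0,"ry": 0.0,"rz": 0.0,"claw": 0.0},{"tx": 0.112,"ty": -0.24,"tz": 0.0,"rx": 0.0,"ry": 0.0,"rz": 0.0,"claw": 0.0},{"tx": 0.127,"ty": -0.271,"tz": 0.0,"rx": 0.0,"ry": 0.0,"rz": 0.0,"claw": 0.0},{"tx": 0.127,"ty": -0.271,"tz": -0.02,"rx": 0.0,"ry": 0.0,"rz": 0.0,"claw": 0.0},{"tx": 0.127,"ty": -0.271,"tz": -0.06,"rx": 0.0,"ry": 0.0,"rz": 0.0,"claw": 0.0},{"tx": 0.127,"ty": -0.271,"tz": -0.095,"rx": 0.0,"ry": 0.0,"rz": 0.0,"claw": 0.0},{"tx": 0.127,"ty": -0.271,"tz": -0.109,"rx": 0.0,"ry": 0.0,"rz": 0.0,"claw": 0.0},{"tx": 0.127,"ty": -0.271,"tz": -0.109,"rx": 0.0,"ry": 0.0,"rz": 0.0,"claw": 0.0}]}}

```text
clock: 6.95
eef_pos: [546.4, -254.0, 27.4]
tool_rot: [3.142, -0.003, 2.827]
force: [-0.1, -0.1, 0.9]
width: -0.1
```

```bash
python3 - <<'E'
from h import *
p=read_state()['eef_pos'];f=(p[:2]-F)@M;print(p,f)
P=np.array([36,-80.])
for q in np.r_[0,np.arange(.1,1.45,.1)]:
    a=q+.07;u=np.array([-np.sin(a),-np.cos(a)]);v=np.array([-np.cos(a),np.sin(a)])
    g=P+85*u-(10+11*abs(np.cos(a))+14.5*abs(np.sin(a)))*v
    print(round(q,2),g.round(1),((F+M@g-p[:2])/1000).round(4))
E
```

```text
[ 546.3925998  -253.99746914   27.43199174] [  76.38761385 -163.34664237]
0.0 [  52.  -166.3] [-0.0241  0.0047]
0.1 [  44.6 -167.7] [-0.0316  0.0057]
0.2 [  36.9 -168.4] [-0.0391  0.0074]
0.3 [  29.  -168.5] [-0.0466  0.0098]
0.4 [  21.  -167.7] [-0.054  0.013]
0.5 [  12.9 -166.2] [-0.0612  0.017 ]
0.6 [   4.9 -163.8] [-0.0681  0.0218]
0.7 [  -3.1 -160.5] [-0.0746  0.0274]
0.8 [ -10.8 -156.3] [-0.0807  0.0337]
0.9 [ -18.2 -151.3] [-0.0861  0.0408]
1.0 [ -25.1 -145.4] [-0.0909  0.0486]
1.1 [ -31.5 -138.6] [-0.0948  0.057 ]
1.2 [ -37.2 -131.1] [-0.0979  0.066 ]
1.3 [ -42.  -122.8] [-0.1     0.0753]
1.4 [ -46. -114.] [-0.101  0.085]
```

Emit:
{"op": "apply_moves", "data": {"increments": [{"tx": -0.024,"ty": 0.005,"tz": 0.0,"rx": 0.0,"ry": 0.0,"rz": 0.0,"claw": 0.0},{"tx": -0.032,"ty": 0.006,"tz": 0.0,"rx": 0.0,"ry": 0.0,"rz": 0.0,"claw": 0.0},{"tx": -0.039,"ty": 0.007,"tz": 0.0,"rx": 0.0,"ry": 0.0,"rz": 0.0,"claw": 0.0},{"tx": -0.047,"ty": 0.01,"tz": 0.0,"rx": 0.0,"ry": 0.0,"rz": 0.0,"claw": 0.0},{"tx": -0.054,"ty": 0.013,"tz": 0.0,"rx": 0.0,"ry": 0.0,"rz": 0.0,"claw": 0.0},{"tx": -0.061,"ty": 0.017,"tz": 0.0,"rx": 0.0,"ry": 0.0,"rz": 0.0,"claw": 0.0},{"tx": -0.068,"ty": 0.022,"tz": 0.0,"rx": 0.0,"ry": 0.0,"rz": 0.0,"claw": 0.0},{"tx": -0.0746,"ty": 0.0274,"tz": 0.0,"rx": 0.0,"ry": 0.0,"rz": 0.0,"claw": 0.0},{"tx": -0.0807,"ty": 0.0337,"tz": 0.0,"rx": 0.0,"ry": 0.0,"rz": 0.0,"claw": 0.0},{"tx": -0.086,"ty": 0.041,"tz": 0.0,"rx": 0.0,"ry": 0.0,"rz": 0.0,"claw": 0.0}]}}

```text
clock: 7.95
eef_pos: [468.6, -217.0, 32.4]
tool_rot: [-3.139, 0.016, 2.826]
force: [6.5, -5.3, 1.6]
width: 0.0
```

Emit:
{"op": "apply_moves", "data": {"increments": [{"tx": -0.005,"ty": 0.008,"tz": 0.0,"rx": 0.0,"ry": 0.0,"rz": 0.0,"claw": 0.0},{"tx": -0.0087,"ty": 0.016,"tz": 0.0,"rx": 0.0,"ry": 0.0,"rz": 0.0,"claw": 0.0},{"tx": -0.0118,"ty": 0.025,"tz": 0.0,"rx": 0.0,"ry": 0.0,"rz": 0.0,"claw": 0.0},{"tx": -0.013,"ty": 0.03,"tz": 0.0,"rx": 0.0,"ry": 0.0,"rz": 0.0,"claw": 0.0},{"tx": -0.014,"ty": 0.035,"tz": 0.0,"rx": 0.0,"ry": 0.0,"rz": 0.0,"claw": 0.0},{"tx": -0.014,"ty": 0.035,"tz": 0.0,"rx": 0.0,"ry": 0.0,"rz": 0.0,"claw": 0.0}]}}

```text
clock: 8.55
eef_pos: [446.7, -177.0, 29.3]
tool_rot: [3.141, -0.002, 2.828]
force: [-0.7, 0.2, -0.0]
width: -0.0
```

```bash
python3 - <<'E'
from h import *
s=read_state();p=s['eef_pos'];print(s['clock'],p,(p[:2]-F)@M,s['force'],s['qpos'])
a=save('side','s3.png')[100:270,200:427,::-1]
cv2.imwrite('pics/c4.png',cv2.resize(cv2.convertScaleAbs(a,alpha=1.4),(800,600),interpolation=2))
E
```

```text
8.55 [ 446.69401733 -176.95336706   29.34106297] [ -42.31727483 -121.10033585] [-0.66358074  0.18522977 -0.03696252] [ 0.29669228  0.74484748  0.0334603   2.12880042 -0.08733069  0.27116906
  1.66293607]
```

View pics/c4.png

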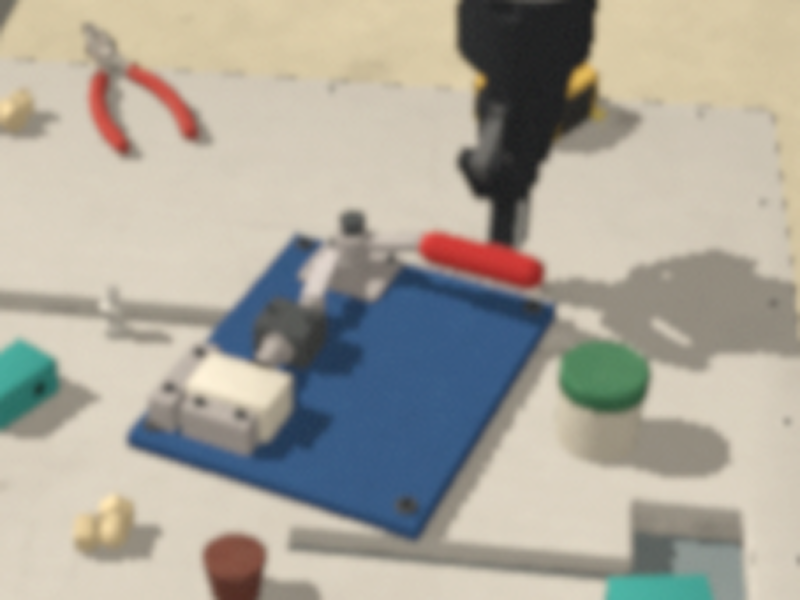

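The lever has snapped over: the red grip at (480,258) lies along -x, the plunger is on the block and there is no force on the tool. I'll back away from the grip and then go up and aside.

Emit:
{"op": "apply_moves", "data": {"increments": [{"tx": -0.003,"ty": -0.01,"tz": 0.0,"rx": 0.0,"ry": 0.0,"rz": 0.0,"claw": 0.0},{"tx": -0.009,"ty": -0.028,"tz": 0.0,"rx": 0.0,"ry": 0.0,"rz": 0.0,"claw": 0.0},{"tx": -0.009,"ty": -0.04,"tz": 0.03,"rx": 0.0,"ry": 0.0,"rz": 0.0,"claw": 0.0},{"tx": -0.009,"ty": -0.06,"tz": 0.07,"rx": 0.0,"ry": 0.0,"rz": 0.0,"claw": 0.0},{"tx": -0.009,"ty": -0.09,"tz": 0.11,"rx": 0.0,"ry": 0.0,"rz": 0.0,"claw": 0.0},{"tx": -0.009,"ty": -0.13,"tz": 0.13,"rx": 0.0,"ry": 0.0,"rz": 0.0,"claw": 0.0},{"tx": -0.009,"ty": -0.17,"tz": 0.14,"rx": 0.0,"ry": 0.0,"rz": 0.0,"claw": 0.0},{"tx": -0.009,"ty": -0.21,"tz": 0.15,"rx": 0.0,"ry": 0.0,"rz": 0.0,"claw": 0.0},{"tx": -0.009,"ty": -0.21,"tz": 0.15,"rx": 0.0,"ry": 0.0,"rz": 0.0,"claw": 0.0},{"tx": -0.009,"ty": -0.21,"tz": 0.15,"rx": 0.0,"ry": 0.0,"rz": 0.0,"claw": 0.0}]}}

```text
clock: 9.6
eef_pos: [436.9, -390.2, 179.1]
tool_rot: [-3.141, -0.001, 2.823]
force: [0.5, 0.0, -0.5]
width: -0.2
```

```bash
python3 - <<'E'
from h import *
s=read_state();print(s['clock'],s['eef_pos'],s['force'])
a=save('top','top2.png')[145:295,235:435,::-1]
cv2.imwrite('pics/c5.png',cv2.resize(cv2.convertScaleAbs(a,alpha=1.5),None,fx=4,fy=4,interpolation=2))
E
```

```text
9.6 [ 436.87873622 -390.18001344  179.07770453] [ 0.47591401  0.02270046 -0.5213532 ]
```

View pics/c5.png

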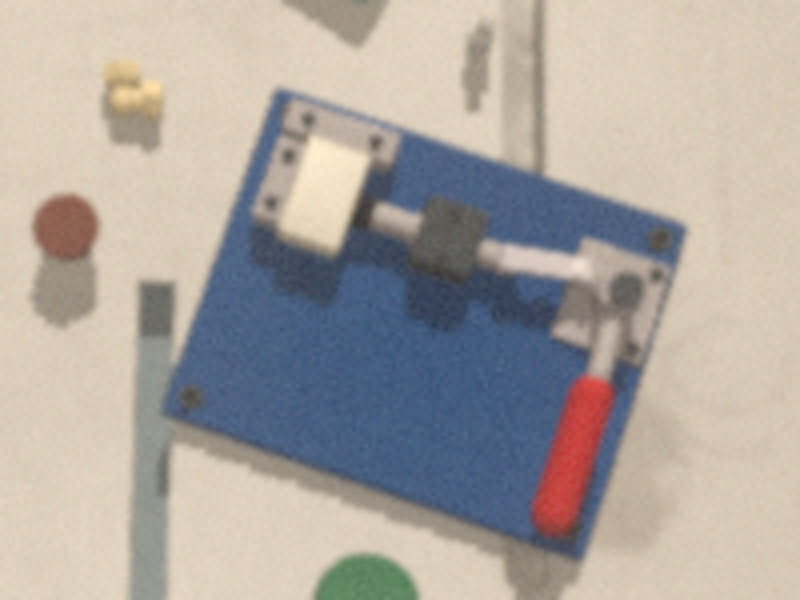

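The block at (325,195) is flush and square against the stop and fence, and the lever is along -x with the plunger tip on the block. The elbow, bung, pot and bolt have not moved.

```bash
python3 -c "from cell import *;print(finish_job())"
```

```text
the job is handed in; nothing more can be done
None
```

The job is done and handed in at about 9.7 s on the robot's clock. The block is home against the end stop and the lever is locked.

- **Block:** I pushed it along the plate with closed fingers, picking nothing up. The tool stopped advancing at the stop and the contact force rose to about 7 N (just under 10 N in all). A side view showed it at the stop before I touched the lever.
- **Lever:** I pushed the grip round its arc past the dead point. It snapped over, and the force on the tool fell to about zero.
- **Last checks:** The final top view, with the arm clear, shows the block flush with both stop and fence. The lever lies along the fixture's -x with the plunger on the block. The grease pot, bung, elbow and bolt look unmoved. I judged this final state by eye from the image and did not measure it.
- **Disagreements:** The two cameras' readings of the block differed by about 4–6 mm. The measured plate corners were also about 3 mm off the nominal size. So I went by contact force, not the camera positions, for the final push.

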